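# Line up the tins against the bar with a straightedge

### The job

The three flat round tins in front of the wooden bar have got out of line. Pick up the wooden straightedge by its block grip and push the tins straight back with its long edge until all three stand in one straight line against the bar, leaning on the row with about 14 N for a moment so that every tin is home, but never with more than 22 N, as the bar is only clamped. Then draw the straightedge back, lay it down flat on the worktop clear of the tins and let go; push the tins only with the straightedge, and leave the salt shaker and the round wooden box where they are.

Things in the scene. Friction and masses are not known exactly. Their poses are not given: they have to be found in the camera images.
- rail: steel frame, 4 mm thick, fixed to the worktop, that carries a wooden bar 40 mm thick (x), 320 long (y), top at 35 mm. The bar is clamped at a setting that differs each time and is not measured: its front face, parallel to y, lies 6 to 36 mm before (-x of) this origin. Origin: worktop, middle of the frame's front edge; x points away from tins and robot, y along the bar. The bar does not give.
- rail_ref (a point): the same point as the frame's origin, 20 mm above the worktop, same axes; NOT the bar's face, which lies 6 to 36 mm before it. A tin that touches the bar has its centre 43 mm before that face.
- straightedge: loose wooden straightedge, 0.18 kg, right or left of the row. Origin: on the underside below the grip, a block 40 (x) by 26 (y) by 60 mm high centred there. Blade 12 mm thick, 300 long (y), 28 high, its flat front face 45 mm ahead (+x) of the origin; a stem 26 wide, 14 high joins it to the grip. Held 3 to 8 mm off the worktop it pushes without dragging. Push towards +x.
- tin_1: one of three equal flat round tins, number 1 from the robot's left: 86 mm across, 40 mm high, 0.10 to 0.18 kg. They stand about 104 mm apart along the bar, each before its own third of it and 8 to 75 mm short of it. Origin: centre of its underside, z up; x and y point any way.
- tin_2: one of three equal flat round tins, number 2 from the robot's left: 86 mm across, 40 mm high, 0.10 to 0.18 kg. They stand about 104 mm apart along the bar, each before its own third of it and 8 to 75 mm short of it. Origin: centre of its underside, z up; x and y point any way.
- tin_3: one of three equal flat round tins, number 3 from the robot's left: 86 mm across, 40 mm high, 0.10 to 0.18 kg. They stand about 104 mm apart along the bar, each before its own third of it and 8 to 75 mm short of it. Origin: centre of its underside, z up; x and y point any way.
- salt: bystander: salt shaker, 44 mm across, 90 mm high, standing loose beyond the left end of the row, about 215 mm from the bar's middle. Origin: centre of its underside.
- round_box: bystander: low round wooden box, 76 mm across, 31 mm high, lying loose on the side where the straightedge is not. Origin: centre of its underside.
Not all that is in view belongs to the job. Leave any blue look-alike of the tin_3 alone. Leave any yellow look-alike of the tin_2 alone.

How it is judged:
On the way, in this order (a step that is already met when the one before it is completed fails the run):
1. the straightedge is picked up off the worktop in the gripper (height (world z) of straightedge above 0.02 m and contact force between the fingers and straightedge above 1 N), for 0.2 s.
2. the row is pressed home: all three tins are home against the bar and the bar feels 2.5 N or more through them (the tool and the robot not touching the bar) (contact force between rail and anything else above 2.5 N and contact force between rail and straightedge below 0.5 N and contact force between rail and the arm below 0.5 N and contact force between rail and the fingers below 0.5 N and horizontal distance between stop_c0 and tin_1 below 0.067 m and horizontal distance between stop_c1 and tin_2 below 0.067 m and horizontal distance between stop_c2 and tin_3 below 0.067 m), for 0.3 s.
At the end, for the whole second after the job is handed in: All three tins stand upright and at rest against the bar, each before its own third of it and within about 3 mm of its face (centres within 67 mm of the middle of that third); the straightedge lies flat, released and at rest on the worktop, about 8 mm or more clear of the tins (horizontal distance between stop_c0 and tin_1 below 0.067 m and horizontal distance between stop_c1 and tin_2 below 0.067 m and horizontal distance between stop_c2 and tin_3 below 0.067 m and angle between each of tin_1, tin_2, tin_3, straightedge's own z axis and vertical below 0.05 rad and linear speed of each of tin_1, tin_2, tin_3, straightedge below 0.01 m/s and height (world z) of straightedge below 0.005 m and contact force between straightedge and tin_1 below 0.05 N and contact force between straightedge and tin_2 below 0.05 N and contact force between straightedge and tin_3 below 0.05 N and (x of tin_1 in the frame of straightedge above 0.096 m or x of tin_1 in the frame of straightedge below -0.075 m or y of tin_1 in the frame of straightedge above 0.2 m or y of tin_1 in the frame of straightedge below -0.2 m) and (x of tin_2 in the frame of straightedge above 0.096 m or x of tin_2 in the frame of straightedge below -0.075 m or y of tin_2 in the frame of straightedge above 0.2 m or y of tin_2 in the frame of straightedge below -0.2 m) and (x of tin_3 in the frame of straightedge above 0.096 m or x of tin_3 in the frame of straightedge below -0.075 m or y of tin_3 in the frame of straightedge above 0.2 m or y of tin_3 in the frame of straightedge below -0.2 m)); the robot touches nothing.
It fails at once if more than 22 N is put on the bar through the row, or on any one tin by the straightedge (contact force between rail and anything else above 22 N or contact force between straightedge and tin_1 above 22 N or contact force between straightedge and tin_2 above 22 N or contact force between straightedge and tin_3 above 22 N).
It fails at once if a tin is tipped (angle between any of tin_1, tin_2, tin_3's own z axis and vertical above 0.4 rad).
It fails at once if the robot itself pushes a tin (contact force between any of the fingers, the arm and tin_1 above 1 N or contact force between any of the fingers, the arm and tin_2 above 1 N or contact force between any of the fingers, the arm and tin_3 above 1 N).
It fails at once if the salt shaker or the round box is moved by more than 15 mm (distance of any of salt, round_box from where it was at the start of the episode above 0.015 m).
It fails at once if the straightedge is dropped from more than 30 mm ((height (world z) of straightedge above 0.03 m and contact force between the fingers and straightedge below 0.05 N)).
It also fails if it takes over 72 s, if anything falls off the work surface, if the arm or the gripper's body presses on something with over 40 N, if the wrist force passes 120 N, or if a joint passes its speed limit or range.

### The arm

A 6-joint arm with a two-finger parallel gripper is mounted at the origin on a cart in front of the work surface, level with it; the furniture and walls round the work are solid. World frame = base frame: x ahead of the robot, y to its left, z up, the work surface at z = 0. Lengths are in m, angles in rad, forces in N, time in s.
With the tool pointing down it reaches from about 0.15 to 0.775 m from the base axis. Payload 6.1 kg.
Tool frame: the origin (TCP) lies at the very end of the fingers, on their centre line; the grasp point (between the pads) lies 19 mm behind it; z points along the fingers, y is the line along which they close (so a half turn about z gives the same grasp; the last joint's range is limited). The gripper opens to 85 mm and grips with 20 to 120 N. Pads are 22 mm wide; open, the fingers measure 114 mm over their backs; the gripper's body (76 mm by 85 mm) begins 54 mm behind the grasp point. The pads swing forward as they close: fully open they stand 13 mm farther back than shut.
Start: joints at [-1.155, 0.126, -0.04, 1.405, 0, 1.571], TCP at [0.212, -0.48, 0.231] pointing down, gripper open.
Joint ranges: [-2.72, 2.72], [-0.95, 1.95], [-1.27, 1.35], [-1.78, 2.02], [-1.46, 1.47], [-3.14, 3.14]. Speed limits (rad/s): [2.39, 2.39, 3.01, 3.14, 3.14, 3.14].

### API

Orientations are given as [roll, pitch, yaw] about the fixed x, y, z axes, in that order (R = Rz(yaw) Ry(pitch) Rx(roll)).
In Python, from workcell import status, vision, bot gives the robot as it stands.
- The arm moves only by the tool jog_arm, never from a script. Its argument "targets" is a list of rows, each an object of numbers: "claw": the closure, from -1 (fully open) to 1 (shut); "x", "y", "z": the shift along the tool's x, y, z in units of 40 mm (1.0 is 40 mm); "ax", "ay", "az": the turn, a rotation vector about the tool's x, y, z in degrees. A call has 1 to 20 rows; each row shifts and turns the commanded pose from where the row before left it, along the tool's axes as they then stand; what a row does not reach is not made up. A row lasts 1/12 s, in which the tool goes at most 41.7 mm and 7.16 degrees, less where a joint would pass 70% of its speed; a pose out of reach is approached as far as the arm can. A call is refused whole if a number of a shift passes 1 or a number of a turn 7.16, either way. A call with a gripper value outside its range is refused whole. The fingers move at their own pace and stop on an object; "grip_force" is the grip in N (left out, the last holds). Time passes only in rows, so rows that do not move let the fingers close. It gives the time, the measured TCP pose, the force, the opening and the grip force at its end, in the units of the state.
- status.read_state(): the state, without advancing time (a new reading comes with each control period).
- vision.grab_frame(name): name is "scene" or "top" or "wrist"; returns the picture (400x640x3 uint8, red, green, blue); there is no depth.
- vision.get_calibration(name): a dict with "camera_matrix" (3x3 intrinsics, pixels), "pose" (4x4, takes a point from camera to world coordinates). Camera axes: x right, y down, z forward; pixel columns grow to the right and rows downward; lengths in m; the calibration is good to about 2 mm. A picture is of the moment at which its call begins: read the wrist's pose just before it. get_calibration takes no time and is no camera call; for the wrist camera it gives the pose at the moment of the call.
- bot.sign_off(): hands the job in; it is judged then, once.
The state is a dict: "time_s": time; "q": joint angles; "qvel": joint speeds; "joint_efforts": joint torques, N m; "position": TCP position; "eef_rot": TCP orientation; "wrist_force": force on the tool from outside, world axes, zero at the start; "moment": the same for the moment, N m; "finger_gap": opening from 0.0 (shut) to 1.0 (fully open); "finger_force": force on a finger pad.
Only numpy, scipy, OpenCV 4.12 (cv2) and the standard library are available. Lean on these libraries where they do the work, as an engineer would, in place of code of your own. Each camera call takes 0.05 s, during which the arm holds its last target. There are 200 camera calls.

## Working session

There is one attempt and no reset: what is moved stays moved. The work goes in short steps, Python scripts to look and compute and a tool call to move; the robot and the scene stay as the last step left them, time stands still between calls to the robot, and variables do not carry over. Pictures are saved under pics/ and viewed, at most 10 in all, crops included, and the job is handed in when it is done.

Besides the shell and the picture viewer there is one more tool, called after "Call:" as name(argument=value, ...) on one line, values as JSON. jog_arm: Moves the arm, as the interface text tells. Its arguments: {"type":"object","properties":{"targets":{"type":"array","items":{"type":"object","properties":{"claw":{"type":"number"},"x":{"type":"number"},"y":{"type":"number"},"z":{"type":"number"},"ax":{"type":"number"},"ay":{"type":"number"},"az":{"type":"number"}}}},"grip_force":{"type":"number"}},"required":["targets"]}

```bash
mkdir -p pics; python3 - <<'E'
from workcell import status, vision, bot
import cv2,numpy as np
print(status.read_state())
for n in ("scene","top"):
    im=vision.grab_frame(n); cv2.imwrite(f"pics/{n}0.png",im[:,:,::-1])
    c=vision.get_calibration(n); print(n,np.round(c["camera_matrix"],1).tolist(),np.round(c["pose"],4).tolist())
E
```

```text
{'time_s': 0.0, 'q': array([-1.15500480e+00,  1.26387593e-01, -4.06229558e-02,  1.40539807e+00,
        2.45321793e-05,  1.57079770e+00]), 'qvel': array([-0.00117721,  0.00062884,  0.00067307, -0.00411338, -0.00073768,
        0.00141347]), 'joint_efforts': array([-6.38071867e-06, -4.35916185e+01,  3.52921414e+01,  1.73143245e-02,
        6.55737881e-05,  7.81335210e-07]), 'position': array([ 0.21189465, -0.47988743,  0.23051765]), 'eef_rot': array([-3.13998037e+00, -2.45299285e-05,  4.15790112e-01]), 'wrist_force': array([ 0.57696786, -0.41094904,  0.52049811]), 'moment': array([ 0.02778592,  0.01530013, -0.02802551]), 'finger_force': 0.0, 'finger_gap': 1.0010913616612749}
scene [[466.6, 0.0, 315.0], [0.0, 466.6, 200.4], [0.0, 0.0, 1.0]] [[-0.6401, -0.4756, 0.6034, -0.3117], [-0.768, 0.3745, -0.5195, 0.745], [0.0211, -0.796, -0.6049, 0.9056], [0.0, 0.0, 0.0, 1.0]]
top [[383.3, 0.0, 319.8], [0.0, 383.3, 198.5], [0.0, 0.0, 1.0]] [[0.0006, -0.9922, 0.1247, 0.4307], [-0.9999, 0.0009, 0.0119, 0.0344], [-0.0119, -0.1247, -0.9921, 1.0644], [0.0, 0.0, 0.0, 1.0]]
```

View pics/top0.png

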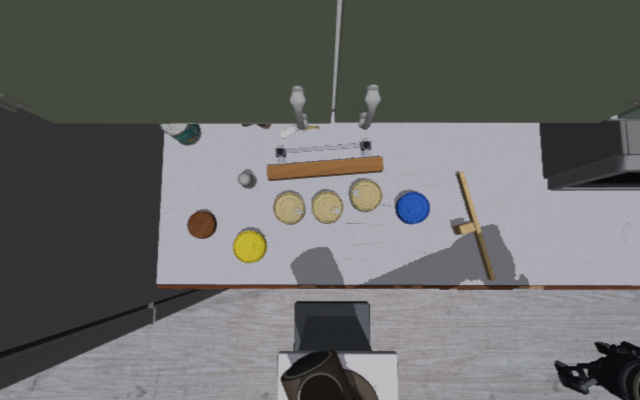

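View pics/scene0.png

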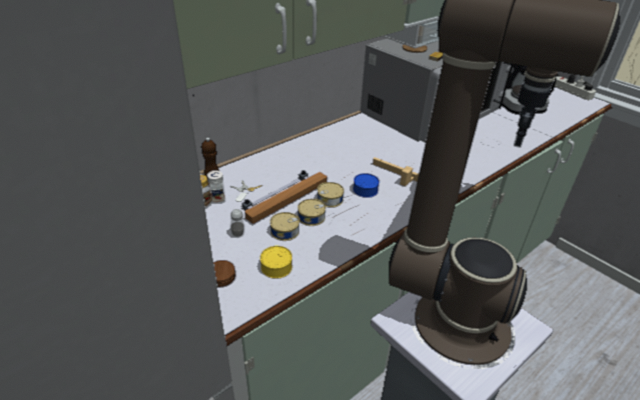

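The top view shows the bar from (268,172) to (382,163). The three tins are near (289,208), (327,207) and (366,195), and the blue look-alike is at (412,208). The straightedge blade runs from (461,172) to (491,278) with its grip at (468,228). Salt is at (246,179), the round box at (202,224) and the yellow look-alike at (250,246).

```bash
cat > h.py <<'E'
from workcell import status, vision, bot
import cv2,numpy as np
def ray(cal,uv,z):
    K=np.array(cal["camera_matrix"]);T=np.array(cal["pose"])
    uv=np.atleast_2d(uv).astype(float)
    d=np.c_[uv,np.ones(len(uv))]@np.linalg.inv(K).T@T[:3,:3].T
    o=T[:3,3]; return (o+d*((z-o[2])/d[:,2])[:,None])
def show():
    s=status.read_state()
    print("t",round(s['time_s'],2),"p",np.round(s['position'],4),"rpy",np.round(s['eef_rot'],4),"F",np.round(s['wrist_force'],2),"gap",round(s['finger_gap'],3),"ff",round(s['finger_force'],1)); return s
E
python3 - <<'E'
from h import *
im=cv2.imread("pics/top0.png"); hsv=cv2.cvtColor(im,cv2.COLOR_BGR2HSV)
cal=vision.get_calibration("top")
H,S,V=[hsv[:,:,i].astype(int) for i in range(3)]
for n,(u,v) in dict(bar=(325,169),tin1=(289,208),tin2=(327,207),tin3=(366,195),grip=(468,229),blade=(477,222),bladesh=(488,270),table=(430,170),sh=(440,250),blue=(412,208)).items(): print(n,hsv[v,u])
m=((S>70)&(H<32)&(V>50)).astype(np.uint8); m[:122]=0; m[282:]=0
k,l,st,ce=cv2.connectedComponentsWithStats(m)
for i in range(1,k):
    if st[i,4]>60:
        c=max(cv2.findContours((l==i).astype(np.uint8),0,2)[0],key=cv2.contourArea)
        r=cv2.minAreaRect(c); z=.035 if st[i,0]<400 else .028
        b=cv2.boxPoints(r)
        print(st[i],np.round(ce[i],1),"box px",np.round(b).tolist(),np.round(ray(cal,b,z)[:,:2],3).tolist(),"c",np.round(ray(cal,ce[i],z),3)[:,:2])
v=cv2.resize(im[120:290,180:520],None,fx=2.3,fy=2.3,interpolation=cv2.INTER_CUBIC); cv2.imwrite("pics/c.png",v)
E
```

```text
bar [ 15 146 143]
tin1 [ 22  79 175]
tin2 [ 23  78 177]
tin3 [ 22  78 176]
grip [ 19  92 180]
blade [ 19  86 181]
bladesh [ 18 109  84]
table [123  13 180]
sh [124  16 126]
blue [110 191 172]
[ 267  157  116   23 1714] [324.6 168. ] box px [[267.0, 165.0], [382.0, 156.0], [383.0, 171.0], [268.0, 180.0]] [[0.652, 0.193], [0.677, -0.122], [0.636, -0.125], [0.611, 0.189]] c [[0.644 0.034]]
[454 172  41 108 866] [473.3 227. ] box px [[438.0, 179.0], [462.0, 172.0], [495.0, 279.0], [471.0, 286.0]] [[0.613, -0.277], [0.634, -0.343], [0.347, -0.417], [0.328, -0.353]] c [[ 0.483 -0.366]]
[351 180  31  31 662] [366.5 195.4] box px [[344.0, 196.0], [366.0, 174.0], [386.0, 194.0], [365.0, 216.0]] [[0.568, -0.02], [0.627, -0.079], [0.571, -0.134], [0.513, -0.075]] c [[ 0.568 -0.08 ]]
[274 193  31  31 657] [287.8 207.5] box px [[269.0, 214.0], [282.0, 188.0], [309.0, 201.0], [296.0, 228.0]] [[0.517, 0.184], [0.59, 0.149], [0.553, 0.076], [0.481, 0.112]] c [[0.536 0.133]]
[312 192  31  31 658] [325.9 206.6] box px [[307.0, 200.0], [333.0, 187.0], [347.0, 214.0], [321.0, 227.0]] [[0.556, 0.081], [0.592, 0.01], [0.518, -0.026], [0.482, 0.045]] c [[0.538 0.03 ]]
[188 211  28  27 586] [201.2 224.3] box px [[188.0, 211.0], [215.0, 211.0], [215.0, 237.0], [188.0, 237.0]] [[0.526, 0.404], [0.526, 0.33], [0.456, 0.328], [0.456, 0.401]] c [[0.49  0.366]]
[233 230  34  33 873] [249.3 246.3] box px [[233.0, 230.0], [266.0, 230.0], [266.0, 262.0], [233.0, 262.0]] [[0.475, 0.28], [0.475, 0.191], [0.39, 0.19], [0.39, 0.277]] c [[0.431 0.235]]
```

View pics/c.png

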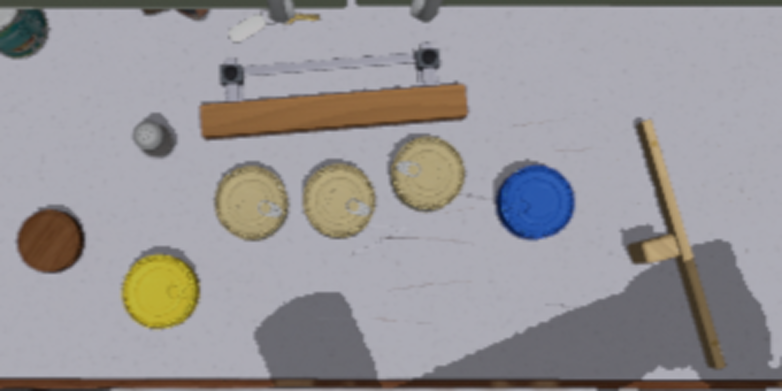

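The crop shows the same layout: the rail frame behind the bar, the blade crossing the arm's shadow, and the grip facing the tins. Next I'll hover over the grip to check it with the wrist camera.

Call:
jog_arm(targets=[{"claw":-1,"x":0.75,"y":-0.05},{"x":0.75,"y":-0.05},{"x":0.75,"y":-0.05},{"x":0.75,"y":-0.05},{"x":0.75,"y":-0.05},{"x":0.75,"y":-0.05},{"x":0.75,"y":-0.05},{"x":0.75,"y":-0.05},{"x":0.75,"y":-0.05},{"x":0.75,"y":-0.05}], grip_force=100)

```text
invalid input at $.targets[0]: expected keys claw, x, y, z, ax, ay, az
```

Call:
jog_arm(targets=[{"az":-6.72},{"az":-6.72},{"az":-6.72},{"az":-6.72},{"az":-6.72},{"az":-6.72},{"az":-6.72},{"az":-6.72},{"az":-6.72},{"az":-6.72},{"az":-6.72},{"az":-6.72},{},{}])

```text
invalid input at $.targets[0]: expected keys claw, x, y, z, ax, ay, az
```

```bash
python3 - <<'E'
from h import *
s=show(); print(np.round(s['q'],3))
c=vision.get_calibration("wrist"); im=vision.grab_frame("wrist")[:,:,::-1].copy()
np.savez("w1.npz",K=c["camera_matrix"],T=c["pose"]); cv2.imwrite("pics/w1.png",im)
print(np.round(c["camera_matrix"],1).tolist(),np.round(c["pose"],4).tolist())
E
```

```text
t 0.1 p [ 0.2119 -0.4799  0.2306] rpy [-3.1402 -0.      0.4158] F [ 0.69 -0.07  0.01] gap 1.001 ff 0.0
[-1.155  0.126 -0.041  1.405  0.     1.571]
[[345.9, 0.0, 318.4], [0.0, 345.9, 196.4], [0.0, 0.0, 1.0]] [[0.4045, -0.8796, -0.2503, 0.2758], [-0.9145, -0.389, -0.1111, -0.4526], [0.0003, 0.2738, -0.9618, 0.3738], [0.0, 0.0, 0.0, 1.0]]
```

View pics/w1.png

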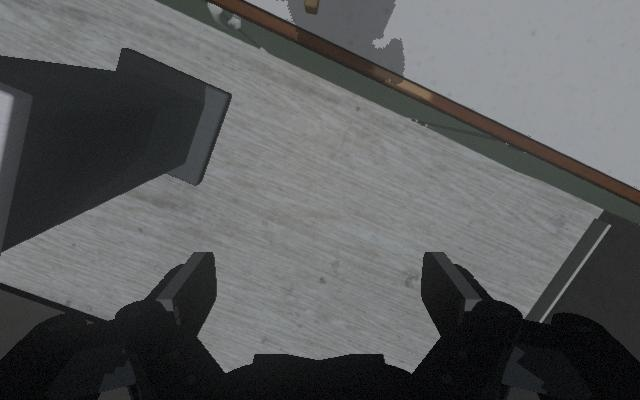

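All seven keys are required, so the arm didn't move. The wrist picture shows only the floor and the worktop edge.

Call:
jog_arm(targets=[{"claw":-1,"x":0.75,"y":-0.05,"z":0,"ax":0,"ay":0,"az":0},{"claw":-1,"x":0.75,"y":-0.05,"z":0,"ax":0,"ay":0,"az":0},{"claw":-1,"x":0.75,"y":-0.05,"z":0,"ax":0,"ay":0,"az":0},{"claw":-1,"x":0.75,"y":-0.05,"z":0,"ax":0,"ay":0,"az":0},{"claw":-1,"x":0.75,"y":-0.05,"z":0,"ax":0,"ay":0,"az":0},{"claw":-1,"x":0.75,"y":-0.05,"z":0,"ax":0,"ay":0,"az":0},{"claw":-1,"x":0.75,"y":-0.05,"z":0,"ax":0,"ay":0,"az":0},{"claw":-1,"x":0.75,"y":-0.05,"z":0,"ax":0,"ay":0,"az":0},{"claw":-1,"x":0.75,"y":-0.05,"z":0,"ax":0,"ay":0,"az":0},{"claw":-1,"x":0.75,"y":-0.05,"z":0,"ax":0,"ay":0,"az":0}], grip_force=100)

```text
time_s: 0.98
position: [0.4795, -0.3398, 0.231]
eef_rot: [-3.141, 0.0, 0.416]
wrist_force: [0.4, 0.0, 0.1]
finger_gap: 1.003
finger_force: 0.0
```

Call:
jog_arm(targets=[{"claw":-1,"x":0,"y":0,"z":0,"ax":0,"ay":0,"az":-6.7},{"claw":-1,"x":0,"y":0,"z":0,"ax":0,"ay":0,"az":-6.7},{"claw":-1,"x":0,"y":0,"z":0,"ax":0,"ay":0,"az":-6.7},{"claw":-1,"x":0,"y":0,"z":0,"ax":0,"ay":0,"az":-6.7},{"claw":-1,"x":0,"y":0,"z":0,"ax":0,"ay":0,"az":-6.7},{"claw":-1,"x":0,"y":0,"z":0,"ax":0,"ay":0,"az":-6.7},{"claw":-1,"x":0,"y":0,"z":0,"ax":0,"ay":0,"az":-6.7},{"claw":-1,"x":0,"y":0,"z":0,"ax":0,"ay":0,"az":-6.7},{"claw":-1,"x":0,"y":0,"z":0,"ax":0,"ay":0,"az":-6.7},{"claw":-1,"x":0,"y":0,"z":0,"ax":0,"ay":0,"az":-6.7},{"claw":-1,"x":0,"y":0,"z":0,"ax":0,"ay":0,"az":-6.7},{"claw":-1,"x":0,"y":0,"z":0,"ax":0,"ay":0,"az":-6.7},{"claw":-1,"x":0,"y":0,"z":0,"ax":0,"ay":0,"az":0},{"claw":-1,"x":0,"y":0,"z":0,"ax":0,"ay":0,"az":0}])

```text
time_s: 2.15
position: [0.4783, -0.3407, 0.231]
eef_rot: [-3.141, -0.0, 1.816]
wrist_force: [-1.0, -0.1, -0.8]
finger_gap: 0.996
finger_force: 0.0
```

```bash
python3 - <<'E'
from h import *
s=show(); print(np.round(s['q'],3))
c=vision.get_calibration("wrist"); im=vision.grab_frame("wrist")[:,:,::-1].copy()
np.savez("w1.npz",camera_matrix=c["camera_matrix"],pose=c["pose"]); cv2.imwrite("pics/w1.png",im)
E
```

```text
t 2.15 p [ 0.4783 -0.3407  0.231 ] rpy [-3.1412e+00 -5.0000e-04  1.8158e+00] F [-1.02 -0.09 -0.8 ] gap 0.996 ff 0.0
[-0.619  0.246  0.106  1.431  0.     0.707]
```

View pics/w1.png

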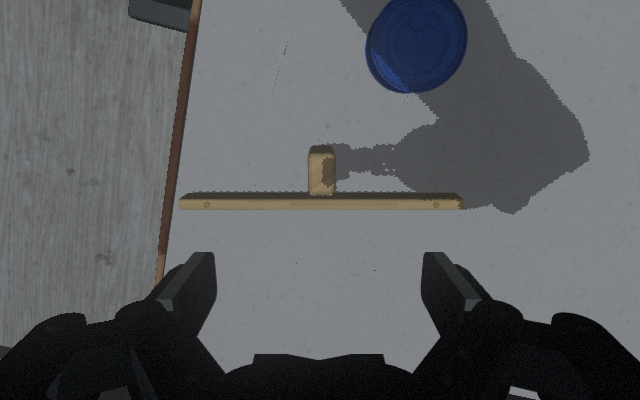

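The wrist view shows the blade top at rows 198–210, from columns 180 to 463, and the grip at columns 308–336, rows 147–195. It is aligned with the tool.

```bash
python3 - <<'E'
from h import *
c=dict(np.load("w1.npz"));im=cv2.imread("pics/w1.png"); h=cv2.cvtColor(im,cv2.COLOR_BGR2HSV).astype(int)
print("V col 322",[(r,h[r,330,2],h[r,330,1]) for r in range(140,216,2)])
m=(h[:,:,1]>60)&(h[:,:,0]<30)&(h[:,:,2]>45); m[:135]=0;m[225:]=0;m[:,:175]=0;m[:,500:]=0
cols=np.r_[190:300,345:455]; bot=np.array([np.where(m[180:,c_])[0].max()+180.5 for c_ in cols])
p=ray(c,np.c_[cols,bot],.028); f=np.polyfit(p[:,0],p[:,1],1); print("blade front dir deg",np.degrees(np.arctan(f[0])))
xs=np.where(m[195:215].any(0))[0]; print(xs.min(),xs.max())
e=ray(c,[[xs.min(),np.median(bot)],[xs.max(),np.median(bot)]],.028); mid=e.mean(0); print("ends",e,np.linalg.norm(e[0]-e[1]),mid)
a=np.arctan(f[0]); y=np.array([np.cos(a),np.sin(a)]); x=np.array([y[1],-y[0]])
print("grip from blade",mid[:2]-.045*x,"yaw deg",np.degrees(a)-90)
r=np.where(m[150:192,270:380])
cc=np.where(m[160:185].sum(0)>12)[0]; cc=cc[(cc>280)&(cc<370)];print("grip cols",cc.min(),cc.max()); print("grip by top",ray(c,[[(cc.min()+cc.max())/2,175]],.06))
E
```

```text
V col 322 [(140, np.int64(135), np.int64(11)), (142, np.int64(136), np.int64(9)), (144, np.int64(83), np.int64(18)), (146, np.int64(59), np.int64(39)), (148, np.int64(62), np.int64(33)), (150, np.int64(61), np.int64(46)), (152, np.int64(67), np.int64(49)), (154, np.int64(114), np.int64(74)), (156, np.int64(127), np.int64(78)), (158, np.int64(88), np.int64(72)), (160, np.int64(84), np.int64(73)), (162, np.int64(83), np.int64(71)), (164, np.int64(83), np.int64(71)), (166, np.int64(85), np.int64(75)), (168, np.int64(84), np.int64(76)), (170, np.int64(83), np.int64(68)), (172, np.int64(83), np.int64(68)), (174, np.int64(81), np.int64(79)), (176, np.int64(81), np.int64(72)), (178, np.int64(87), np.int64(76)), (180, np.int64(88), np.int64(75)), (182, np.int64(90), np.int64(71)), (184, np.int64(85), np.int64(75)), (186, np.int64(135), np.int64(85)), (188, np.int64(133), np.int64(82)), (190, np.int64(131), np.int64(80)), (192, np.int64(114), np.int64(76)), (194, np.int64(126), np.int64(83)), (196, np.int64(60), np.int64(55)), (198, np.int64(59), np.int64(65)), (200, np.int64(119), np.int64(79)), (202, np.int64(130), np.int64(80)), (204, np.int64(131), np.int64(80)), (206, np.int64(136), np.int64(83)), (208, np.int64(134), np.int64(78)), (210, np.int64(134), np.int64(11)), (212, np.int64(131), np.int64(8)), (214, np.int64(130), np.int64(8))]
blade front dir deg 14.086073353009319
179 463
ends [[ 0.34683864 -0.41845659  0.028     ]
 [ 0.63639449 -0.34580001  0.028     ]] 0.2985323580106185 [ 0.49161657 -0.3821283   0.028     ]
grip from blade [ 0.4806645 -0.3384814] yaw deg -75.91392664699069
grip cols 308 333
grip by top [[ 0.48045183 -0.34057457  0.06      ]]
```

Call:
jog_arm(targets=[{"claw":-1,"x":0.02,"y":0.07,"z":0.7,"ax":0,"ay":0,"az":0},{"claw":-1,"x":0,"y":0,"z":0.8,"ax":0,"ay":0,"az":0},{"claw":-1,"x":0,"y":0,"z":0.8,"ax":0,"ay":0,"az":0},{"claw":-1,"x":0,"y":0,"z":0.8,"ax":0,"ay":0,"az":0},{"claw":-1,"x":0,"y":0,"z":0.8,"ax":0,"ay":0,"az":0},{"claw":-1,"x":0,"y":0,"z":0.6,"ax":0,"ay":0,"az":0},{"claw":-1,"x":0,"y":0,"z":0.4,"ax":0,"ay":0,"az":0},{"claw":-1,"x":0,"y":0,"z":0.35,"ax":0,"ay":0,"az":0},{"claw":-1,"x":0,"y":0,"z":0,"ax":0,"ay":0,"az":0},{"claw":-1,"x":0,"y":0,"z":0,"ax":0,"ay":0,"az":0}])

```text
time_s: 3.03
position: [0.4804, -0.3389, 0.0208]
eef_rot: [-3.14, -0.001, 1.817]
wrist_force: [0.0, -0.0, -0.1]
finger_gap: 1.002
finger_force: 0.0
```

Call:
jog_arm(targets=[{"claw":1,"x":0,"y":0,"z":0,"ax":0,"ay":0,"az":0},{"claw":1,"x":0,"y":0,"z":0,"ax":0,"ay":0,"az":0},{"claw":1,"x":0,"y":0,"z":0,"ax":0,"ay":0,"az":0},{"claw":1,"x":0,"y":0,"z":0,"ax":0,"ay":0,"az":0},{"claw":1,"x":0,"y":0,"z":0,"ax":0,"ay":0,"az":0},{"claw":1,"x":0,"y":0,"z":0,"ax":0,"ay":0,"az":0},{"claw":1,"x":0,"y":0,"z":0,"ax":0,"ay":0,"az":0},{"claw":1,"x":0,"y":0,"z":0,"ax":0,"ay":0,"az":0},{"claw":1,"x":0,"y":0,"z":0,"ax":0,"ay":0,"az":0},{"claw":1,"x":0,"y":0,"z":0,"ax":0,"ay":0,"az":0},{"claw":1,"x":0,"y":0,"z":0,"ax":0,"ay":0,"az":0},{"claw":1,"x":0,"y":0,"z":0,"ax":0,"ay":0,"az":0}])

```text
time_s: 4.03
position: [0.4814, -0.3397, 0.0222]
eef_rot: [3.141, 0.001, 1.819]
wrist_force: [0.1, 0.5, 5.9]
finger_gap: 0.296
finger_force: 98.8
```

Call:
jog_arm(targets=[{"claw":1,"x":0,"y":0,"z":-0.2,"ax":0,"ay":0,"az":0},{"claw":1,"x":0,"y":0,"z":-0.4,"ax":0,"ay":0,"az":0},{"claw":1,"x":0,"y":0,"z":-0.6,"ax":0,"ay":0,"az":0},{"claw":1,"x":0,"y":0,"z":-0.6,"ax":0,"ay":0,"az":0},{"claw":1,"x":0,"y":0,"z":-0.6,"ax":0,"ay":0,"az":0},{"claw":1,"x":0,"y":0,"z":0,"ax":0,"ay":0,"az":0},{"claw":1,"x":0,"y":0,"z":0,"ax":0,"ay":0,"az":0},{"claw":1,"x":0,"y":0,"z":0,"ax":0,"ay":0,"az":0}])

```text
time_s: 4.7
position: [0.4804, -0.3389, 0.1163]
eef_rot: [-3.141, -0.001, 1.819]
wrist_force: [-0.5, -0.1, -2.2]
finger_gap: 0.293
finger_force: 98.5
```

Call:
jog_arm(targets=[{"claw":1,"x":0,"y":0,"z":0,"ax":0,"ay":0,"az":-4},{"claw":1,"x":0,"y":0,"z":0,"ax":0,"ay":0,"az":-5},{"claw":1,"x":0,"y":0,"z":0,"ax":0,"ay":0,"az":-5},{"claw":1,"x":0,"y":0,"z":0,"ax":0,"ay":0,"az":-5},{"claw":1,"x":0,"y":0,"z":0,"ax":0,"ay":0,"az":-5},{"claw":1,"x":0,"y":0,"z":0,"ax":0,"ay":0,"az":-5},{"claw":1,"x":0,"y":0,"z":0,"ax":0,"ay":0,"az":-5},{"claw":1,"x":0,"y":0,"z":0,"ax":0,"ay":0,"az":-5},{"claw":1,"x":0,"y":0,"z":0,"ax":0,"ay":0,"az":-5},{"claw":1,"x":0,"y":0,"z":0,"ax":0,"ay":0,"az":-5},{"claw":1,"x":0,"y":0,"z":0,"ax":0,"ay":0,"az":-5},{"claw":1,"x":0,"y":0,"z":0,"ax":0,"ay":0,"az":-5},{"claw":1,"x":0,"y":0,"z":0,"ax":0,"ay":0,"az":-5},{"claw":1,"x":0,"y":0,"z":0,"ax":0,"ay":0,"az":-5},{"claw":1,"x":0,"y":0,"z":0,"ax":0,"ay":0,"az":-5},{"claw":1,"x":0,"y":0,"z":0,"ax":0,"ay":0,"az":-5},{"claw":1,"x":0,"y":0,"z":0,"ax":0,"ay":0,"az":-2},{"claw":1,"x":0,"y":0,"z":0,"ax":0,"ay":0,"az":0}])

```text
time_s: 6.2
position: [0.4799, -0.3387, 0.1152]
eef_rot: [3.139, -0.003, -3.05]
wrist_force: [-0.7, 0.2, -2.7]
finger_gap: 0.293
finger_force: 98.3
```

```bash
python3 - <<'E'
from h import *
s=show(); print(np.round(s['moment'],3))
im=cv2.imread("pics/top0.png"); h=cv2.cvtColor(im,cv2.COLOR_BGR2HSV).astype(float)
cal=vision.get_calibration("top")
sm=h[:,:,1]
def edge(cols,rows,thr,z,last):
    out=[]
    for c in cols:
        v=sm[rows[0]:rows[1],c]; d=v-thr
        k=[i for i in range(len(v)-1) if d[i]*d[i+1]<=0]
        if k:
            i=k[-1] if last else k[0]; out.append((c,rows[0]+i+d[i]/(d[i]-d[i+1])))
    p=ray(cal,out,z); f=np.polyfit(p[:,1],p[:,0],1); r=p[:,0]-np.polyval(f,p[:,1]); g=abs(r)<.003
    f=np.polyfit(p[g,1],p[g,0],1); return f,r.std()
for nm,rows,last,z in (("front",(170,190),1,.035),("back",(150,167),0,.035)):
    f,r=edge(range(275,345 if last else 378),rows,80,z,last); print(nm,"yaw deg",-np.degrees(np.arctan(f[0])),"x at y=.032",np.polyval(f,.032),r)
# blue tin
m=((h[:,:,0]>100)&(h[:,:,0]<120)&(sm>120)).astype(np.uint8);m[:180]=0;m[:,:380]=0;m[240:]=0
M=cv2.moments(m); print("blue",ray(cal,[[M['m10']/M['m00'],M['m01']/M['m00']]],.04))
E
```

```text
t 6.2 p [ 0.4799 -0.3387  0.1152] rpy [ 3.1393e+00 -2.8000e-03 -3.0497e+00] F [-0.74  0.18 -2.67] gap 0.293 ff 98.3
[ 0.016  0.037 -0.016]
front yaw deg 4.545359987889124 x at y=.032 0.6236658701141913 0.00024530038837203885
back yaw deg 4.559200905847823 x at y=.032 0.6649217958919621 0.0003379811049852115
blue [[ 0.53481514 -0.20113639  0.04      ]]
```

Call:
jog_arm(targets=[{"claw":1,"x":0.043,"y":0.4,"z":0,"ax":0,"ay":0,"az":0.6},{"claw":1,"x":0.043,"y":0.7,"z":0,"ax":0,"ay":0,"az":0},{"claw":1,"x":0.043,"y":0.8,"z":0,"ax":0,"ay":0,"az":0},{"claw":1,"x":0.043,"y":0.8,"z":0,"ax":0,"ay":0,"az":0},{"claw":1,"x":0.043,"y":0.8,"z":0,"ax":0,"ay":0,"az":0},{"claw":1,"x":0.043,"y":0.8,"z":0,"ax":0,"ay":0,"az":0},{"claw":1,"x":0.043,"y":0.8,"z":0,"ax":0,"ay":0,"az":0},{"claw":1,"x":0.043,"y":0.8,"z":0,"ax":0,"ay":0,"az":0},{"claw":1,"x":0.043,"y":0.8,"z":0,"ax":0,"ay":0,"az":0},{"claw":1,"x":0.043,"y":0.8,"z":0,"ax":0,"ay":0,"az":0},{"claw":1,"x":0.043,"y":0.8,"z":0,"ax":0,"ay":0,"az":0},{"claw":1,"x":0.043,"y":0.65,"z":0,"ax":0,"ay":0,"az":0},{"claw":1,"x":0,"y":0,"z":0,"ax":0,"ay":0,"az":0},{"claw":1,"x":0,"y":0,"z":0,"ax":0,"ay":0,"az":0},{"claw":1,"x":0,"y":0,"z":0,"ax":0,"ay":0,"az":0}])

```text
time_s: 7.45
position: [0.4309, 0.0156, 0.1166]
eef_rot: [-3.141, -0.001, -3.061]
wrist_force: [0.1, -0.6, -1.4]
finger_gap: 0.294
finger_force: 98.8
```

```bash
python3 - <<'E'
from h import *
s=show(); print(np.round(s['q'],3))
c=vision.get_calibration("wrist"); im=vision.grab_frame("wrist")[:,:,::-1].copy()
t=vision.grab_frame("top")[:,:,::-1]
np.savez("w2.npz",camera_matrix=c["camera_matrix"],pose=c["pose"])
cv2.imwrite("pics/w2raw.png",im); cv2.imwrite("pics/t2raw.png",t)
v=np.vstack([im[:,:,:],cv2.resize(t[130:290,160:520],(640,284))]); cv2.imwrite("pics/w2.png",cv2.resize(v,None,fx=.87,fy=.87))
E
```

```text
t 7.45 p [0.4309 0.0156 0.1166] rpy [-3.1412e+00 -1.2000e-03 -3.0611e+00] F [ 0.13 -0.64 -1.42] gap 0.294 ff 98.8
[ 0.037 -0.023 -0.45   1.145 -0.    -0.044]
```

View pics/w2.png

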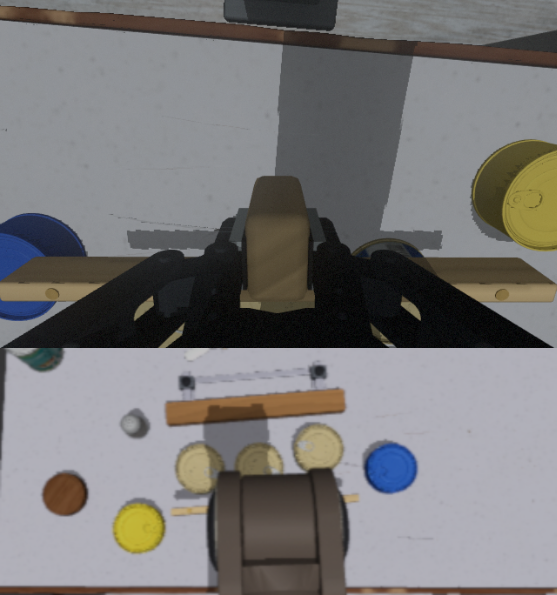

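The wrist view shows the blade level across the picture at about row 330 of 400, with clear gaps to the blue and yellow look-alikes. The lower panel (top view) shows the blade just short of the tins. I'll check the blade's angle numerically, then descend.

```bash
python3 - <<'E'
from h import *
c=dict(np.load("w2.npz"));im=cv2.imread("pics/w2raw.png");h=cv2.cvtColor(im,cv2.COLOR_BGR2HSV).astype(float)
pts=[]
for u in list(range(12,90,3))+list(range(545,625,3)):
    v=h[300:372,u,2]; s=h[300:372,u,1]
    g=(np.diff(np.where((s>50)&(h[300:372,u,0]<30),1,0))); k=np.where(g<0)[0]
    if len(k): pts.append((u,300+k[-1]+.5))
pts=np.array(pts)
for part in (pts[pts[:,0]<300],pts[pts[:,0]>300]): print(part[::6].tolist())
p=ray(c,pts,.122)
med=np.abs(pts[:,1]-np.median(pts[:,1]))<6; f=np.polyfit(p[med,1],p[med,0],1); print("blade yaw",-np.degrees(np.arctan(f[0])),"front x at y",np.polyval(f,.0156))
E
```

```text
[[12.0, 345.5], [30.0, 345.5], [48.0, 345.5], [66.0, 370.5], [84.0, 365.5]]
[[545.0, 350.5], [563.0, 346.5], [581.0, 346.5], [599.0, 346.5], [617.0, 346.5]]
blade yaw 4.6027820836651685 front x at y 0.4747377303422638
```

Call:
jog_arm(targets=[{"claw":1,"x":0,"y":0,"z":0.4,"ax":0,"ay":0,"az":0},{"claw":1,"x":0,"y":0,"z":0.5,"ax":0,"ay":0,"az":0},{"claw":1,"x":0,"y":0,"z":0.5,"ax":0,"ay":0,"az":0},{"claw":1,"x":0,"y":0,"z":0.5,"ax":0,"ay":0,"az":0},{"claw":1,"x":0,"y":0,"z":0.3,"ax":0,"ay":0,"az":0},{"claw":1,"x":0,"y":0,"z":0.04,"ax":0,"ay":0,"az":0},{"claw":1,"x":0,"y":0,"z":0,"ax":0,"ay":0,"az":0},{"claw":1,"x":0,"y":0,"z":0,"ax":0,"ay":0,"az":0}])

```text
time_s: 8.22
position: [0.4318, 0.0153, 0.0283]
eef_rot: [-3.142, 0.001, -3.062]
wrist_force: [0.5, -0.2, -2.1]
finger_gap: 0.29
finger_force: 98.8
```

Call:
jog_arm(targets=[{"claw":1,"x":-0.05,"y":0,"z":0,"ax":0,"ay":0,"az":0},{"claw":1,"x":-0.05,"y":0,"z":0,"ax":0,"ay":0,"az":0},{"claw":1,"x":-0.05,"y":0,"z":0,"ax":0,"ay":0,"az":0},{"claw":1,"x":-0.05,"y":0,"z":0,"ax":0,"ay":0,"az":0},{"claw":1,"x":-0.05,"y":0,"z":0,"ax":0,"ay":0,"az":0},{"claw":1,"x":-0.05,"y":0,"z":0,"ax":0,"ay":0,"az":0},{"claw":1,"x":-0.05,"y":0,"z":0,"ax":0,"ay":0,"az":0},{"claw":1,"x":-0.05,"y":0,"z":0,"ax":0,"ay":0,"az":0},{"claw":1,"x":-0.05,"y":0,"z":0,"ax":0,"ay":0,"az":0},{"claw":1,"x":-0.05,"y":0,"z":0,"ax":0,"ay":0,"az":0},{"claw":1,"x":-0.05,"y":0,"z":0,"ax":0,"ay":0,"az":0},{"claw":1,"x":-0.05,"y":0,"z":0,"ax":0,"ay":0,"az":0},{"claw":1,"x":-0.05,"y":0,"z":0,"ax":0,"ay":0,"az":0},{"claw":1,"x":-0.05,"y":0,"z":0,"ax":0,"ay":0,"az":0},{"claw":1,"x":-0.05,"y":0,"z":0,"ax":0,"ay":0,"az":0},{"claw":1,"x":-0.05,"y":0,"z":0,"ax":0,"ay":0,"az":0},{"claw":1,"x":-0.05,"y":0,"z":0,"ax":0,"ay":0,"az":0},{"claw":1,"x":-0.05,"y":0,"z":0,"ax":0,"ay":0,"az":0},{"claw":1,"x":-0.05,"y":0,"z":0,"ax":0,"ay":0,"az":0},{"claw":1,"x":-0.05,"y":0,"z":0,"ax":0,"ay":0,"az":0}])

```text
time_s: 9.88
position: [0.4714, 0.0191, 0.0276]
eef_rot: [-3.142, -0.0, -3.061]
wrist_force: [-0.3, -0.5, -2.3]
finger_gap: 0.289
finger_force: 98.9
```

Call:
jog_arm(targets=[{"claw":1,"x":-0.04,"y":0,"z":0,"ax":0,"ay":0,"az":0},{"claw":1,"x":-0.04,"y":0,"z":0,"ax":0,"ay":0,"az":0},{"claw":1,"x":-0.04,"y":0,"z":0,"ax":0,"ay":0,"az":0},{"claw":1,"x":-0.04,"y":0,"z":0,"ax":0,"ay":0,"az":0},{"claw":1,"x":-0.04,"y":0,"z":0,"ax":0,"ay":0,"az":0},{"claw":1,"x":-0.04,"y":0,"z":0,"ax":0,"ay":0,"az":0},{"claw":1,"x":-0.04,"y":0,"z":0,"ax":0,"ay":0,"az":0},{"claw":1,"x":-0.04,"y":0,"z":0,"ax":0,"ay":0,"az":0}])

```text
time_s: 10.55
position: [0.484, 0.0201, 0.0276]
eef_rot: [-3.142, -0.0, -3.061]
wrist_force: [-2.8, -0.0, -1.1]
finger_gap: 0.29
finger_force: 98.9
```

```bash
python3 - <<'E'
from h import *
s=show(); print(np.round(s['moment'],3))
t=vision.grab_frame("top")[:,:,::-1];q=vision.grab_frame("scene")[:,:,::-1]
v=np.vstack([cv2.resize(t[140:260,200:440],(560,280)),cv2.resize(q[150:290,180:420],(560,320))]); cv2.imwrite("pics/p3.png",v)
E
```

```text
t 10.55 p [0.484  0.0201 0.0276] rpy [-3.1416e+00 -1.0000e-04 -3.0610e+00] F [-2.78 -0.05 -1.06] gap 0.29 ff 98.9
[-0.123  0.482 -0.028]
```

View pics/p3.png

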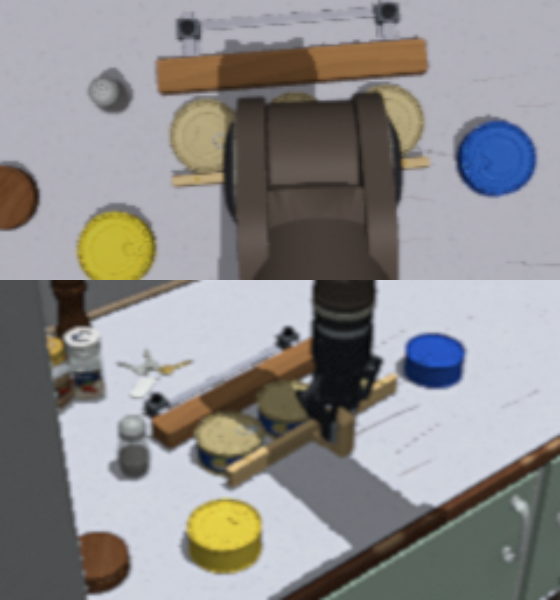

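The picture shows the blade against all three tins, pushing them with a small gap left to the bar. I'll go slowly now.

Call:
jog_arm(targets=[{"claw":1,"x":-0.02,"y":0,"z":0,"ax":0,"ay":0,"az":0},{"claw":1,"x":-0.02,"y":0,"z":0,"ax":0,"ay":0,"az":0},{"claw":1,"x":-0.02,"y":0,"z":0,"ax":0,"ay":0,"az":0},{"claw":1,"x":-0.02,"y":0,"z":0,"ax":0,"ay":0,"az":0},{"claw":1,"x":-0.02,"y":0,"z":0,"ax":0,"ay":0,"az":0},{"claw":1,"x":-0.02,"y":0,"z":0,"ax":0,"ay":0,"az":0}])

```text
time_s: 11.15
position: [0.4888, 0.0205, 0.0277]
eef_rot: [3.142, -0.0, -3.061]
wrist_force: [-2.4, 0.2, -1.4]
finger_gap: 0.292
finger_force: 98.9
```

Call:
jog_arm(targets=[{"claw":1,"x":-0.01,"y":0,"z":0,"ax":0,"ay":0,"az":0},{"claw":1,"x":-0.01,"y":0,"z":0,"ax":0,"ay":0,"az":0},{"claw":1,"x":-0.01,"y":0,"z":0,"ax":0,"ay":0,"az":0}])

```text
time_s: 11.4
position: [0.4899, 0.0206, 0.0277]
eef_rot: [-3.142, -0.0, -3.061]
wrist_force: [-3.7, 0.2, -0.5]
finger_gap: 0.292
finger_force: 98.9
```

Call:
jog_arm(targets=[{"claw":1,"x":-0.01,"y":0,"z":0,"ax":0,"ay":0,"az":0},{"claw":1,"x":-0.01,"y":0,"z":0,"ax":0,"ay":0,"az":0},{"claw":1,"x":0,"y":0,"z":0,"ax":0,"ay":0,"az":0}])

```text
time_s: 11.65
position: [0.4909, 0.0206, 0.0277]
eef_rot: [3.142, 0.0, -3.061]
wrist_force: [-2.6, -0.3, -0.8]
finger_gap: 0.292
finger_force: 98.9
```

Call:
jog_arm(targets=[{"claw":1,"x":-0.01,"y":0,"z":0,"ax":0,"ay":0,"az":0},{"claw":1,"x":-0.01,"y":0,"z":0,"ax":0,"ay":0,"az":0},{"claw":1,"x":0,"y":0,"z":0,"ax":0,"ay":0,"az":0}])

```text
time_s: 11.9
position: [0.4916, 0.0207, 0.0277]
eef_rot: [-3.142, 0.0, -3.061]
wrist_force: [-2.5, 0.3, -0.4]
finger_gap: 0.295
finger_force: 98.9
```

Call:
jog_arm(targets=[{"claw":1,"x":-0.01,"y":0,"z":0,"ax":0,"ay":0,"az":0},{"claw":1,"x":-0.01,"y":0,"z":0,"ax":0,"ay":0,"az":0},{"claw":1,"x":0,"y":0,"z":0,"ax":0,"ay":0,"az":0}])

```text
time_s: 12.15
position: [0.4924, 0.0207, 0.0277]
eef_rot: [-3.142, 0.0, -3.061]
wrist_force: [-2.6, -0.4, -0.4]
finger_gap: 0.291
finger_force: 98.9
```

```bash
python3 -c "
from h import *
s=show(); print(np.round(s['moment'],3))"
```

```text
t 12.15 p [0.4924 0.0207 0.0277] rpy [-3.1416e+00  1.0000e-04 -3.0609e+00] F [-2.63 -0.37 -0.42] gap 0.291 ff 98.9
[ 0.004  0.56  -0.034]
```

Call:
jog_arm(targets=[{"claw":1,"x":-0.01,"y":0,"z":0,"ax":0,"ay":0,"az":0},{"claw":1,"x":-0.01,"y":0,"z":0,"ax":0,"ay":0,"az":0},{"claw":1,"x":0,"y":0,"z":0,"ax":0,"ay":0,"az":0}])

```text
time_s: 12.4
position: [0.4932, 0.0208, 0.0277]
eef_rot: [3.142, 0.0, -3.061]
wrist_force: [-3.0, -0.3, -0.3]
finger_gap: 0.293
finger_force: 98.9
```

```bash
python3 -c "
from h import *
s=show(); print(np.round(s['moment'],3))"
```

```text
t 12.4 p [0.4932 0.0208 0.0277] rpy [ 3.1416e+00  1.0000e-04 -3.0609e+00] F [-2.99 -0.34 -0.28] gap 0.293 ff 98.9
[-0.062  0.546 -0.005]
```

Call:
jog_arm(targets=[{"claw":1,"x":-0.01,"y":0,"z":0,"ax":0,"ay":0,"az":0},{"claw":1,"x":0,"y":0,"z":0,"ax":0,"ay":0,"az":0}])

```text
time_s: 12.57
position: [0.4936, 0.0209, 0.0277]
eef_rot: [3.142, 0.0, -3.061]
wrist_force: [-2.1, 0.2, -1.4]
finger_gap: 0.29
finger_force: 98.9
```

```bash
python3 -c "
from h import *
s=show(); print(np.round(s['moment'],3))"
```

```text
t 12.57 p [0.4936 0.0209 0.0277] rpy [ 3.1416  0.     -3.0609] F [-2.11  0.19 -1.43] gap 0.29 ff 98.9
[-0.026  0.535  0.022]
```

Call:
jog_arm(targets=[{"claw":1,"x":-0.01,"y":0,"z":0,"ax":0,"ay":0,"az":0},{"claw":1,"x":0,"y":0,"z":0,"ax":0,"ay":0,"az":0}])

```text
time_s: 12.73
position: [0.494, 0.0209, 0.0277]
eef_rot: [3.142, 0.0, -3.061]
wrist_force: [-3.6, 0.5, -0.6]
finger_gap: 0.292
finger_force: 98.9
```

```bash
python3 -c "
from h import *
s=show(); print(np.round(s['moment'],3))"
```

```text
t 12.73 p [0.494  0.0209 0.0277] rpy [ 3.1416  0.     -3.0609] F [-3.6   0.54 -0.57] gap 0.292 ff 98.9
[ 0.012  0.574 -0.002]
```

Call:
jog_arm(targets=[{"claw":1,"x":-0.01,"y":0,"z":0,"ax":0,"ay":0,"az":0},{"claw":1,"x":0,"y":0,"z":0,"ax":0,"ay":0,"az":0}])

```text
time_s: 12.9
position: [0.4944, 0.0209, 0.0277]
eef_rot: [-3.142, 0.0, -3.061]
wrist_force: [-3.0, -0.2, -1.3]
finger_gap: 0.294
finger_force: 98.9
```

Call:
jog_arm(targets=[{"claw":1,"x":-0.01,"y":0,"z":0,"ax":0,"ay":0,"az":0},{"claw":1,"x":0,"y":0,"z":0,"ax":0,"ay":0,"az":0}])

```text
time_s: 13.07
position: [0.4948, 0.021, 0.0277]
eef_rot: [3.142, 0.0, -3.061]
wrist_force: [-3.0, -0.1, -0.3]
finger_gap: 0.289
finger_force: 98.9
```

```bash
python3 -c "
from h import *
s=show(); print(np.round(s['moment'],3))"
```

```text
t 13.07 p [0.4948 0.021  0.0277] rpy [ 3.1416e+00  1.0000e-04 -3.0609e+00] F [-2.96 -0.05 -0.31] gap 0.289 ff 98.9
[-0.051  0.571 -0.019]
```

Call:
jog_arm(targets=[{"claw":1,"x":-0.01,"y":0,"z":0,"ax":0,"ay":0,"az":0},{"claw":1,"x":0,"y":0,"z":0,"ax":0,"ay":0,"az":0}])

```text
time_s: 13.23
position: [0.4951, 0.021, 0.0277]
eef_rot: [-3.142, -0.0, -3.061]
wrist_force: [-3.1, -0.7, -0.8]
finger_gap: 0.291
finger_force: 98.9
```

Call:
jog_arm(targets=[{"claw":1,"x":-0.01,"y":0,"z":0,"ax":0,"ay":0,"az":0},{"claw":1,"x":0,"y":0,"z":0,"ax":0,"ay":0,"az":0}])

```text
time_s: 13.4
position: [0.4956, 0.021, 0.0277]
eef_rot: [-3.142, 0.0, -3.061]
wrist_force: [-2.4, -0.9, -1.3]
finger_gap: 0.29
finger_force: 98.9
```

```bash
python3 -c "
from h import *
s=show(); print(np.round(s['moment'],3))
t=vision.grab_frame('top')[:,:,::-1];cv2.imwrite('pics/t4.png',t)
hs=cv2.cvtColor(t,cv2.COLOR_BGR2HSV)
for c in (275,282,288,294,300,361,366,371,376): print(c,hs[168:190,c,2].tolist(),hs[168:190,c,1].tolist())"
```

```text
t 13.4 p [0.4956 0.021  0.0277] rpy [-3.1416  0.     -3.0609] F [-2.37 -0.89 -1.28] gap 0.29 ff 98.9
[-0.026  0.634 -0.009]
275 [147, 149, 147, 147, 148, 146, 140, 139, 139, 137, 127, 81, 114, 177, 156, 146, 136, 135, 139, 144, 152, 157] [142, 142, 142, 142, 143, 143, 144, 143, 143, 143, 147, 120, 22, 13, 13, 7, 36, 62, 79, 85, 84, 83]
282 [151, 149, 148, 148, 144, 139, 141, 141, 140, 132, 98, 123, 147, 159, 168, 183, 184, 175, 172, 176, 182, 182] [140, 142, 143, 143, 143, 145, 145, 145, 144, 145, 133, 95, 85, 80, 80, 77, 76, 77, 77, 78, 77, 77]
288 [151, 150, 148, 141, 140, 142, 143, 143, 140, 139, 151, 130, 159, 181, 184, 181, 169, 179, 182, 180, 183, 182] [142, 141, 143, 145, 144, 144, 144, 144, 144, 130, 90, 88, 83, 76, 76, 77, 80, 78, 78, 75, 75, 73]
294 [92, 87, 87, 86, 87, 87, 90, 89, 83, 61, 57, 87, 105, 114, 133, 151, 175, 175, 170, 175, 177, 176] [147, 149, 149, 151, 149, 149, 150, 152, 151, 146, 116, 76, 92, 89, 86, 83, 77, 76, 80, 76, 76, 75]
300 [86, 87, 87, 87, 89, 88, 84, 76, 65, 48, 58, 82, 79, 79, 78, 76, 77, 79, 80, 82, 83, 85] [154, 147, 149, 149, 149, 151, 146, 14
[... 164 characters left out ...]
42, 142, 144, 112, 61, 57, 52, 55, 59, 57, 56, 53, 55, 51, 53, 52, 54, 51, 54, 53, 49]
366 [146, 148, 147, 133, 151, 136, 147, 180, 184, 183, 167, 177, 181, 174, 156, 114, 81, 66, 65, 73, 74, 83] [141, 141, 141, 127, 81, 86, 80, 77, 75, 74, 79, 78, 76, 75, 77, 74, 60, 39, 27, 21, 24, 22]
371 [147, 147, 139, 86, 85, 136, 123, 158, 169, 182, 184, 181, 173, 176, 180, 181, 180, 175, 180, 181, 181, 178] [142, 142, 145, 151, 99, 62, 83, 81, 78, 76, 76, 76, 78, 78, 78, 77, 74, 74, 77, 76, 77, 77]
376 [147, 148, 133, 86, 116, 181, 185, 174, 149, 128, 132, 158, 164, 180, 182, 184, 184, 181, 179, 178, 176, 174] [142, 143, 146, 116, 18, 13, 12, 7, 24, 70, 85, 81, 79, 77, 76, 76, 76, 77, 77, 76, 75, 78]
```

Call:
jog_arm(targets=[{"claw":1,"x":-0.01,"y":0,"z":0,"ax":0,"ay":0,"az":0},{"claw":1,"x":0,"y":0,"z":0,"ax":0,"ay":0,"az":0}])

```text
time_s: 13.62
position: [0.496, 0.021, 0.0277]
eef_rot: [3.142, 0.0, -3.061]
wrist_force: [-3.3, 0.7, -0.5]
finger_gap: 0.29
finger_force: 98.9
```

Call:
jog_arm(targets=[{"claw":1,"x":-0.01,"y":0,"z":0,"ax":0,"ay":0,"az":0},{"claw":1,"x":0,"y":0,"z":0,"ax":0,"ay":0,"az":0}])

```text
time_s: 13.78
position: [0.4964, 0.0211, 0.0277]
eef_rot: [3.142, -0.0, -3.061]
wrist_force: [-1.7, -0.8, -0.7]
finger_gap: 0.292
finger_force: 98.9
```

```bash
python3 -c "
from h import *
s=show(); print(np.round(s['moment'],3))"
```

```text
t 13.78 p [0.4964 0.0211 0.0277] rpy [ 3.1416 -0.     -3.0609] F [-1.74 -0.82 -0.72] gap 0.292 ff 98.9
[-0.038  0.579 -0.062]
```

Call:
jog_arm(targets=[{"claw":1,"x":-0.01,"y":0,"z":0,"ax":0,"ay":0,"az":0},{"claw":1,"x":0,"y":0,"z":0,"ax":0,"ay":0,"az":0}])

```text
time_s: 13.95
position: [0.4967, 0.0211, 0.0277]
eef_rot: [-3.142, -0.0, -3.061]
wrist_force: [-3.6, -1.3, -0.2]
finger_gap: 0.292
finger_force: 98.9
```

Call:
jog_arm(targets=[{"claw":1,"x":-0.01,"y":0,"z":0,"ax":0,"ay":0,"az":0},{"claw":1,"x":0,"y":0,"z":0,"ax":0,"ay":0,"az":0}])

```text
time_s: 14.12
position: [0.4968, 0.0211, 0.0276]
eef_rot: [-3.141, -0.001, -3.061]
wrist_force: [-4.6, -2.1, 0.4]
finger_gap: 0.294
finger_force: 99.2
```

```bash
python3 -c "
from h import *
s=show(); print(np.round(s['moment'],3))"
```

```text
t 14.12 p [0.4968 0.0211 0.0276] rpy [-3.1415e+00 -6.0000e-04 -3.0607e+00] F [-4.6  -2.14  0.38] gap 0.294 ff 99.2
[-0.039  0.951  0.14 ]
```

Contact with the bar has begun, so I'll use finer steps.

Call:
jog_arm(targets=[{"claw":1,"x":-0.006,"y":0,"z":0,"ax":0,"ay":0,"az":0},{"claw":1,"x":0,"y":0,"z":0,"ax":0,"ay":0,"az":0}])

```text
time_s: 14.28
position: [0.4969, 0.0211, 0.0276]
eef_rot: [-3.142, -0.001, -3.061]
wrist_force: [-5.7, -0.5, 0.1]
finger_gap: 0.296
finger_force: 99.3
```

```bash
python3 -c "
from h import *
s=show(); print(np.round(s['moment'],3))"
```

```text
t 14.28 p [0.4969 0.0211 0.0276] rpy [-3.1415e+00 -9.0000e-04 -3.0607e+00] F [-5.68 -0.5   0.07] gap 0.296 ff 99.3
[-0.081  1.046  0.175]
```

Call:
jog_arm(targets=[{"claw":1,"x":-0.006,"y":0,"z":0,"ax":0,"ay":0,"az":0},{"claw":1,"x":0,"y":0,"z":0,"ax":0,"ay":0,"az":0}])

```text
time_s: 14.45
position: [0.4969, 0.0211, 0.0275]
eef_rot: [-3.141, -0.001, -3.061]
wrist_force: [-5.6, -0.2, 2.1]
finger_gap: 0.291
finger_force: 99.3
```

```bash
python3 -c "
from h import *
s=show(); print(np.round(s['moment'],3))"
```

```text
t 14.45 p [0.4969 0.0211 0.0275] rpy [-3.1415e+00 -1.4000e-03 -3.0607e+00] F [-5.61 -0.25  2.05] gap 0.291 ff 99.3
[-0.123  1.147  0.203]
```

Call:
jog_arm(targets=[{"claw":1,"x":-0.008,"y":0,"z":0,"ax":0,"ay":0,"az":-0.1},{"claw":1,"x":-0.008,"y":0,"z":0,"ax":0,"ay":0,"az":0},{"claw":1,"x":0,"y":0,"z":0,"ax":0,"ay":0,"az":0}])

```text
time_s: 14.7
position: [0.4969, 0.0211, 0.0274]
eef_rot: [-3.142, -0.003, -3.059]
wrist_force: [-7.9, -0.9, 2.5]
finger_gap: 0.289
finger_force: 99.4
```

```bash
python3 -c "
from h import *
s=show(); print(np.round(s['moment'],3))"
```

```text
t 14.7 p [0.4969 0.0211 0.0274] rpy [-3.1416e+00 -2.5000e-03 -3.0594e+00] F [-7.89 -0.88  2.53] gap 0.289 ff 99.4
[-0.226  1.518 -0.05 ]
```

Call:
jog_arm(targets=[{"claw":1,"x":-0.01,"y":0,"z":0,"ax":0,"ay":0,"az":0},{"claw":1,"x":-0.01,"y":0,"z":0,"ax":0,"ay":0,"az":0},{"claw":1,"x":0,"y":0,"z":0,"ax":0,"ay":0,"az":0}])

```text
time_s: 14.95
position: [0.4969, 0.0211, 0.0273]
eef_rot: [-3.142, -0.004, -3.059]
wrist_force: [-9.1, -0.8, 5.0]
finger_gap: 0.292
finger_force: 99.5
```

```bash
python3 -c "
from h import *
s=show(); print(np.round(s['moment'],3))"
```

```text
t 14.95 p [0.4969 0.0211 0.0273] rpy [-3.1415 -0.0038 -3.0593] F [-9.13 -0.83  5.  ] gap 0.292 ff 99.5
[-0.192  1.948  0.04 ]
```

Call:
jog_arm(targets=[{"claw":1,"x":-0.01,"y":0,"z":0,"ax":0,"ay":0,"az":0},{"claw":1,"x":-0.01,"y":0,"z":0,"ax":0,"ay":0,"az":0},{"claw":1,"x":0,"y":0,"z":0,"ax":0,"ay":0,"az":0}])

```text
time_s: 15.2
position: [0.4969, 0.0211, 0.0271]
eef_rot: [-3.142, -0.005, -3.059]
wrist_force: [-13.9, -1.8, 5.0]
finger_gap: 0.294
finger_force: 99.7
```

Call:
jog_arm(targets=[{"claw":1,"x":-0.01,"y":0,"z":0,"ax":0,"ay":0,"az":0},{"claw":1,"x":-0.01,"y":0,"z":0,"ax":0,"ay":0,"az":0},{"claw":1,"x":0,"y":0,"z":0,"ax":0,"ay":0,"az":0}])

```text
time_s: 15.45
position: [0.497, 0.0211, 0.027]
eef_rot: [-3.142, -0.007, -3.059]
wrist_force: [-14.0, -2.0, 6.6]
finger_gap: 0.293
finger_force: 99.9
```

```bash
python3 -c "
from h import *
s=show(); print(np.round(s['moment'],3))"
```

```text
t 15.45 p [0.497  0.0211 0.027 ] rpy [-3.1416 -0.0067 -3.0594] F [-14.01  -1.99   6.63] gap 0.293 ff 99.9
[-0.222  2.761  0.042]
```

Call:
jog_arm(targets=[{"claw":1,"x":0,"y":0,"z":0,"ax":0,"ay":0,"az":0},{"claw":1,"x":0,"y":0,"z":0,"ax":0,"ay":0,"az":0},{"claw":1,"x":0,"y":0,"z":0,"ax":0,"ay":0,"az":0},{"claw":1,"x":0,"y":0,"z":0,"ax":0,"ay":0,"az":0},{"claw":1,"x":0,"y":0,"z":0,"ax":0,"ay":0,"az":0},{"claw":1,"x":0,"y":0,"z":0,"ax":0,"ay":0,"az":0}])

```text
time_s: 15.95
position: [0.4969, 0.0211, 0.027]
eef_rot: [-3.142, -0.007, -3.059]
wrist_force: [-14.6, -1.9, 6.6]
finger_gap: 0.288
finger_force: 99.9
```

Call:
jog_arm(targets=[{"claw":1,"x":0.02,"y":0,"z":0,"ax":0,"ay":0,"az":0},{"claw":1,"x":0.02,"y":0,"z":0,"ax":0,"ay":0,"az":0},{"claw":1,"x":0.02,"y":0,"z":0,"ax":0,"ay":0,"az":0},{"claw":1,"x":0.02,"y":0,"z":0,"ax":0,"ay":0,"az":0},{"claw":1,"x":0.03,"y":0,"z":0,"ax":0,"ay":0,"az":0},{"claw":1,"x":0.05,"y":0,"z":0,"ax":0,"ay":0,"az":0},{"claw":1,"x":0.08,"y":0,"z":0,"ax":0,"ay":0,"az":0},{"claw":1,"x":0.1,"y":0,"z":0,"ax":0,"ay":0,"az":0},{"claw":1,"x":0.1,"y":0,"z":0,"ax":0,"ay":0,"az":0},{"claw":1,"x":0.1,"y":0,"z":0,"ax":0,"ay":0,"az":0},{"claw":1,"x":0.1,"y":0,"z":0,"ax":0,"ay":0,"az":0},{"claw":1,"x":0.1,"y":0,"z":0,"ax":0,"ay":0,"az":0},{"claw":1,"x":0.1,"y":0,"z":0,"ax":0,"ay":0,"az":0},{"claw":1,"x":0.1,"y":0,"z":0,"ax":0,"ay":0,"az":0},{"claw":1,"x":0.05,"y":0,"z":0,"ax":0,"ay":0,"az":0},{"claw":1,"x":0,"y":0,"z":0,"ax":0,"ay":0,"az":0},{"claw":1,"x":0,"y":0,"z":0,"ax":0,"ay":0,"az":0}])

```text
time_s: 17.37
position: [0.4612, 0.0182, 0.0278]
eef_rot: [3.142, 0.0, -3.059]
wrist_force: [0.5, 0.3, -2.1]
finger_gap: 0.292
finger_force: 98.9
```

```bash
python3 - <<'E'
from h import *
s=show()
t=vision.grab_frame("top")[:,:,::-1];q=vision.grab_frame("scene")[:,:,::-1]
v=np.vstack([cv2.resize(t[140:260,200:440],(560,280)),cv2.resize(q[150:290,180:420],(560,320))]); cv2.imwrite("pics/p5.png",v)
E
```

```text
t 17.37 p [0.4612 0.0182 0.0278] rpy [ 3.1416e+00  3.0000e-04 -3.0592e+00] F [ 0.51  0.26 -2.13] gap 0.292 ff 98.9
```

View pics/p5.png

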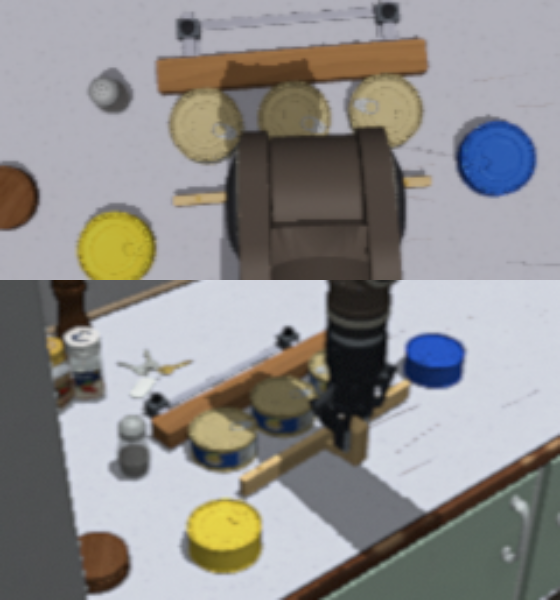

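The tins stand in a line against the bar and the blade is clear. Now I'll lower it, release and retreat.

Call:
jog_arm(targets=[{"claw":1,"x":0,"y":0,"z":0.05,"ax":0,"ay":0,"az":0},{"claw":1,"x":0,"y":0,"z":0.05,"ax":0,"ay":0,"az":0},{"claw":1,"x":0,"y":0,"z":0.03,"ax":0,"ay":0,"az":0},{"claw":1,"x":0,"y":0,"z":0.02,"ax":0,"ay":0,"az":0},{"claw":1,"x":0,"y":0,"z":0,"ax":0,"ay":0,"az":0},{"claw":1,"x":0,"y":0,"z":0,"ax":0,"ay":0,"az":0}])

```text
time_s: 17.97
position: [0.4611, 0.0182, 0.0222]
eef_rot: [3.142, 0.0, -3.059]
wrist_force: [-3.5, -0.3, 5.4]
finger_gap: 0.293
finger_force: 100.1
```

It's on the worktop (Fz +5 N). Releasing.

Call:
jog_arm(targets=[{"claw":-1,"x":0,"y":0,"z":0,"ax":0,"ay":0,"az":0},{"claw":-1,"x":0,"y":0,"z":0,"ax":0,"ay":0,"az":0},{"claw":-1,"x":0,"y":0,"z":0,"ax":0,"ay":0,"az":0},{"claw":-1,"x":0,"y":0,"z":0,"ax":0,"ay":0,"az":0},{"claw":-1,"x":0,"y":0,"z":0,"ax":0,"ay":0,"az":0},{"claw":-1,"x":0,"y":0,"z":0,"ax":0,"ay":0,"az":0},{"claw":-1,"x":0,"y":0,"z":0,"ax":0,"ay":0,"az":0},{"claw":-1,"x":0,"y":0,"z":0,"ax":0,"ay":0,"az":0},{"claw":-1,"x":0,"y":0,"z":0,"ax":0,"ay":0,"az":0},{"claw":-1,"x":0,"y":0,"z":0,"ax":0,"ay":0,"az":0}])

```text
time_s: 18.8
position: [0.4612, 0.0182, 0.0217]
eef_rot: [3.142, -0.0, -3.059]
wrist_force: [0.2, 1.1, 0.0]
finger_gap: 0.998
finger_force: 0.0
```

Call:
jog_arm(targets=[{"claw":-1,"x":0,"y":0,"z":-0.2,"ax":0,"ay":0,"az":0},{"claw":-1,"x":0,"y":0,"z":-0.4,"ax":0,"ay":0,"az":0},{"claw":-1,"x":0,"y":0,"z":-0.6,"ax":0,"ay":0,"az":0},{"claw":-1,"x":0,"y":0,"z":-0.6,"ax":0,"ay":0,"az":0},{"claw":-1,"x":0,"y":0,"z":-0.8,"ax":0,"ay":0,"az":0},{"claw":-1,"x":0,"y":0,"z":-0.8,"ax":0,"ay":0,"az":0},{"claw":-1,"x":0.8,"y":0,"z":-0.4,"ax":0,"ay":0,"az":0},{"claw":-1,"x":0.8,"y":0,"z":0,"ax":0,"ay":0,"az":0},{"claw":-1,"x":0.8,"y":0,"z":0,"ax":0,"ay":0,"az":0},{"claw":-1,"x":0.8,"y":0,"z":0,"ax":0,"ay":0,"az":0},{"claw":-1,"x":0,"y":0,"z":0,"ax":0,"ay":0,"az":0},{"claw":-1,"x":0,"y":0,"z":0,"ax":0,"ay":0,"az":0}])

```text
time_s: 19.8
position: [0.3328, 0.0076, 0.1747]
eef_rot: [-3.141, 0.002, -3.059]
wrist_force: [0.4, -0.7, 0.7]
finger_gap: 0.998
finger_force: 0.0
```

```bash
python3 - <<'E'
from h import *
s=show()
t=vision.grab_frame("top")[:,:,::-1];q=vision.grab_frame("scene")[:,:,::-1]
v=np.vstack([cv2.resize(t[140:260,200:440],(560,280),interpolation=2),cv2.resize(q[150:290,180:420],(560,320),interpolation=2)]); cv2.imwrite("pics/p6.png",v)
E
```

```text
t 19.8 p [0.3328 0.0076 0.1747] rpy [-3.1414e+00  2.4000e-03 -3.0593e+00] F [ 0.41 -0.72  0.66] gap 0.998 ff 0.0
```

View pics/p6.png

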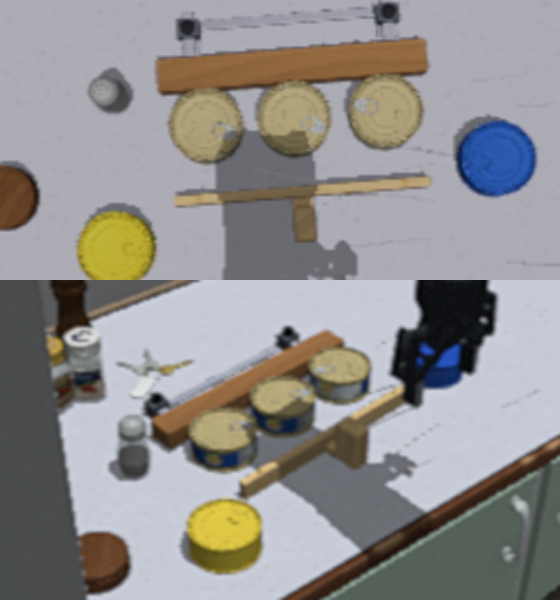

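All three tins touch the bar in a straight line. The straightedge lies flat and released, clear of them, and the salt shaker and box haven't moved.

```bash
python3 -c "
from workcell import bot
print(bot.sign_off())"
```

```text
the job is handed in; nothing more can be done
None
```

I handed the job in at about 20 s: all three tins stand in line against the bar, pressed home with about 14 N at the wrist, and the straightedge lies flat and released clear of them; sign-off returned no verdict.

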